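# Hang three canisters on a balance rack

### The arm

A 7-joint arm with a two-finger parallel gripper is mounted at the origin on a cart in front of the work surface, level with it; the furniture and walls round the work are solid. World frame = base frame: x ahead of the robot, y to its left, z up, the work surface at z = 0. Lengths are in mm, angles in rad, forces in N, time in s.
With the tool pointing down it reaches from about 400 to 875 mm from the base axis. Payload 4.4 kg.
Tool frame: the origin (TCP) lies on the centre line of the jaws, within the pads' length; the fingertips stand 25 mm ahead of it and the grasp point (between the pads) lies 6 mm ahead of it (ctrl.finger_overhang is the distance from the TCP to the fingertips, in mm); z points along the fingers, y is the line along which they close (so a half turn about z gives the same grasp; the last joint's range is limited). The gripper opens to 85 mm and grips with 20 to 120 N. Pads are 22 mm wide; open, the fingers measure 114 mm over their backs; the gripper's body (76 mm by 85 mm) begins 54 mm behind the grasp point. The pads swing forward as they close: fully open they stand 13 mm farther back than shut.
Start: joints at [-1.194, 0.628, 0.038, 1.517, -0.027, 0.996, -0.02], TCP at [278.486, 587.335, 256.313] pointing down, gripper open.
Joint ranges: [-3.06, 3.06], [-0.37, 2.12], [-1.25, 1.32], [0.18, 2.47], [-1.1, 4.24], [0.23, 1.98], [-2.94, 2.94]. Speed limits (rad/s): [2.57, 2.57, 3.14, 3.14, 3.14, 3.14, 3.14].

### API

Orientations are given as [roll, pitch, yaw] about the fixed x, y, z axes, in that order (R = Rz(yaw) Ry(pitch) Rx(roll)).
In Python, from cell import ctrl gives the robot as it stands. The module is installed in compiled form; this text tells all that it offers.
- The arm moves only by the tool play_rows, never from a script. Its argument "targets" is a list of rows, each a list of 5 numbers: the closure, from 0 (fully open) to 1 (shut), then the shift along the tool's x, y, z in cm, then the turn about the tool's z in degrees. In form: [[gripper, dx, dy, dz, spin], ...]. A call has 1 to 10 rows; each row is the pose to reach, as a shift and turn from the pose commanded when the call began, along the tool's axes at that moment; what a row does not reach only later rows make up. A row lasts 1/10 s, in which the tool goes at most 50 mm and 8.59 degrees, less where a joint would pass 70% of its speed; a pose out of reach is approached as far as the arm can. A call with a gripper value outside its range is refused whole. The fingers move at their own pace and stop on an object; the grip force is fixed at half the most. Time passes only in rows, so rows that repeat a pose let the fingers close. It gives the time, the measured TCP pose, the force, the opening and the grip force at its end, in the units of the state.
- ctrl.read_state(): the state, without advancing time (a new reading comes with each control period).
- ctrl.get_image(name): name is "scene" or "top" or "wrist"; returns (picture, depth): 400x640x3 uint8, red, green, blue; 400x640 float32, mm along the optical axis (not along the pixel's ray), 0 where there is no reading.
- ctrl.calibration(name): a dict with "vfov" (degrees; the focal length in pixels is half the picture's height over the tangent of half this angle, whatever the lens; pixels are square), "cx", "cy" (the principal point, pixels), "extrinsics" (4x4, takes a point from camera to world coordinates); the wrist camera has in their place "mount" (4x4, takes a point from camera to tool coordinates, whose origin is the TCP and whose axes are the flange's). Camera axes: x right, y down, z forward; pixel columns grow to the right and rows downward; lengths in mm; the calibration is good to about 2 mm. The wrist camera is an equidistant fisheye: a pixel r from the principal point sees the ray r / f radians off the axis. A picture is of the moment at which its call begins: read the wrist's pose just before it. calibration takes no time and is no camera call.
- ctrl.finish_job(): hands the job in; it is judged then, once.
Trained networks look in the newest picture that a camera, given by its name, has taken for a name from the list of things; names that differ only in an ending like _2 or _b are one class to them, and where a whole thing is asked for, a point or a joint stands for the part that bears it (a point fixed in the world has none). Each returns a list of dicts, best first, with "confidence" (0 to 1); they miss things now and then, are a little off and sometimes report something else, mostly with a low value. They report only what shows in the picture. A call takes as long as a camera call. They do not tell look-alikes from the thing itself.
- ctrl.search_frame(camera, name): "bbox" ([left, top, right, bottom] in pixels, round what is visible of it).
- ctrl.trace(camera, name): "pixels" (400x640 bool, what is visible of it) and "bbox" ([left, top, right, bottom] in pixels, round what is visible of it).
The state is a dict: "clock": time; "qpos": joint angles; "qd": joint speeds; "tau": joint torques, N m; "eef_pos": TCP position; "tool_rot": TCP orientation; "force": force on the tool from outside, world axes, zero at the start; "torque": the same for the moment, N m; "width": finger opening in mm; "gripper_force": force on a finger pad.
Only numpy, scipy, OpenCV 4.12 (cv2) and the standard library are available. Lean on these libraries where they do the work, as an engineer would, in place of code of your own. Each camera call takes 0.05 s, during which the arm holds its last target. There are 200 camera calls.

### The job

Hang the three canisters by their bails on the rocking rod of the balance rack: the two white ones on one arm (either), one in the inner groove and one in the outer, and the heavier blue one in the outer groove of the other arm. Hang them on alternate sides, beginning with a white one in an inner groove, so that the rod never dips far, and leave it level with all three hanging still; don't tip the canisters over or disturb the timer or the bell.

Things in the scene. Friction and masses are not known exactly. Their poses are not given: they have to be found in the camera images.
- rack: fixed balance rack: 130 x 150 mm steel base plate 14 mm thick, a 19 mm round post and a yoke (37 mm across x) at its top that carries the rocking rod at 235 mm height. Origin: centre of the underside of the base, z up; at yaw 0 the rod runs along its y (left arm at +y)
- bar (a joint): angle of the rocking rod (rad), 0 = level, positive when its left (+y) arm is up; stops at 0.35. Centring spring 1.6 N m/rad, strongly damped (settles in about 1 s). A white canister in an inner groove tilts the bare rod about 0.09, in an outer groove 0.19; the blue one in an outer groove 0.29; rightly hung, all three balance. More than 0.25 is dipping far
- bar_pivot (a point): middle of the rocking rod, on its axis: 10 mm round steel rod, 352 mm long, both ends open. Two grooves on each arm, each an 18 mm gap between brass collars 24 mm across and 5 mm thick. Bails are threaded on from the open end, above the collars, and lowered into a groove. The gap has no room for fingers beside the wire: hold the bail across its two legs to hang it, not by the crest
- groove_left_inner (a point): left inner groove, 75 mm from the pivot: the rod's top midway between the two collars; moves with the rod. z up when level, y along the rod to the left, x across it
- groove_left_outer (a point): left outer groove, 160 mm from the pivot: the rod's top midway between the two collars; moves with the rod. z up when level, y along the rod to the left, x across it
- groove_right_inner (a point): right inner groove, 75 mm from the pivot: the rod's top midway between the two collars; moves with the rod. z up when level, y along the rod to the left, x across it
- groove_right_outer (a point): right outer groove, 160 mm from the pivot: the rod's top midway between the two collars; moves with the rod. z up when level, y along the rod to the left, x across it
- dock: fixed wooden dock, 88 (x) x 84 (y) mm, holding the blue canister on a 6 mm floor: two 8 mm cheeks, inner faces at x = -36 and +36 mm, tops 123 mm above the counter, 20 mm lips at the y ends. The cheeks leave no room for fingers outside the bail's legs: there it can only be pinched at the crest across the wire (fingers closing along y). Origin: centre of the underside
- large_tin: loose lidded canister, blue with a steel band round the lid, 0.29 kg, starts in the dock with its bail crosswise between the cheeks (its x along the dock's x); round body 64 mm across (lid 67 mm), lid top 74 mm above its underside; on the lid a rigid arched bail of 8 mm wire in its own x-z plane (see its crest point). Origin: centre of the underside, z up, y goes through the arch. Half-turn symmetric
- small_tin_a: loose lidded canister, white with a steel band round the lid, 0.2 kg, starts standing on the counter; round body 64 mm across (lid 67 mm), lid top 50 mm above its underside; on the lid a rigid arched bail of 8 mm wire in its own x-z plane (see its crest point). Origin: centre of the underside, z up, y goes through the arch. Half-turn symmetric
- small_tin_b: loose lidded canister, white with a steel band round the lid, 0.2 kg, starts standing on the counter, same as small_tin_a; round body 64 mm across (lid 67 mm), lid top 50 mm above its underside; on the lid a rigid arched bail of 8 mm wire in its own x-z plane (see its crest point). Origin: centre of the underside, z up, y goes through the arch. Half-turn symmetric
- large_tin_crest (a point): underside of the middle of the blue canister's bail, 122 mm above the canister's origin. The bail has two upright legs at x = -25 and +25 mm (58 mm over their outsides), straight for 34 mm above the lid, then arches up to this crest, 48 mm above the lid (wire top 56 mm). Axes as the canister's
- small_tin_a_crest (a point): underside of the middle of the first white canister's bail, 98 mm above the canister's origin. The bail has two upright legs at x = -25 and +25 mm (58 mm over their outsides), straight for 34 mm above the lid, then arches up to this crest, 48 mm above the lid (wire top 56 mm). Axes as the canister's
- small_tin_b_crest (a point): underside of the middle of the second white canister's bail, 98 mm above the canister's origin. The bail has two upright legs at x = -25 and +25 mm (58 mm over their outsides), straight for 34 mm above the lid, then arches up to this crest, 48 mm above the lid (wire top 56 mm). Axes as the canister's
- bake_timer: cream wind-up baking timer with a black knob, 69 mm diameter, 48 mm high; origin at the centre of its underside. A bystander: leave it alone.
- counter_bell: brass-coloured counter bell on a black foot, 68 mm diameter, 56 mm high; origin at the centre of its underside. A bystander: leave it alone.
Things that resemble listed ones, but are neither listed nor needed, are in the scene too. What is shaped like the small_tin_a but orange is not meant. Several things have the shape of the large_tin; the one meant has the colours described above.

How it is judged (in metres and radians):
On the way, in this order (a step that is already met when the one before it is completed fails the run):
1. a white canister hangs in an inner groove ((distance between any of small_tin_a_crest, small_tin_b_crest and groove_left_inner below 0.013 m or distance between any of small_tin_a_crest, small_tin_b_crest and groove_right_inner below 0.013 m)), for 0.2 s.
2. with it there, the blue canister hangs in the outer groove of the other arm (((distance between small_tin_a_crest and groove_left_inner below 0.013 m and distance between large_tin_crest and groove_right_outer below 0.013 m) or (distance between small_tin_a_crest and groove_right_inner below 0.013 m and distance between large_tin_crest and groove_left_outer below 0.013 m) or (distance between small_tin_b_crest and groove_left_inner below 0.013 m and distance between large_tin_crest and groove_right_outer below 0.013 m) or (distance between small_tin_b_crest and groove_right_inner below 0.013 m and distance between large_tin_crest and groove_left_outer below 0.013 m))), for 0.2 s.
3. the second white canister hangs in the outer groove beside the first (((distance between small_tin_a_crest and groove_left_inner below 0.013 m and distance between small_tin_b_crest and groove_left_outer below 0.013 m and distance between large_tin_crest and groove_right_outer below 0.013 m) or (distance between small_tin_a_crest and groove_right_inner below 0.013 m and distance between small_tin_b_crest and groove_right_outer below 0.013 m and distance between large_tin_crest and groove_left_outer below 0.013 m) or (distance between small_tin_b_crest and groove_left_inner below 0.013 m and distance between small_tin_a_crest and groove_left_outer below 0.013 m and distance between large_tin_crest and groove_right_outer below 0.013 m) or (distance between small_tin_b_crest and groove_right_inner below 0.013 m and distance between small_tin_a_crest and groove_right_outer below 0.013 m and distance between large_tin_crest and groove_left_outer below 0.013 m))), for 0.2 s.
At the end, for the whole second after the job is handed in: One white canister hangs in the inner and the other in the outer groove of one arm, the blue one in the outer groove of the other arm (each crest within 13 mm of its groove's point), the rod is level within 0.06 rad and the canisters hang still (under 0.06 m/s) (((distance between small_tin_a_crest and groove_left_inner below 0.013 m and distance between small_tin_b_crest and groove_left_outer below 0.013 m and distance between large_tin_crest and groove_right_outer below 0.013 m) or (distance between small_tin_a_crest and groove_right_inner below 0.013 m and distance between small_tin_b_crest and groove_right_outer below 0.013 m and distance between large_tin_crest and groove_left_outer below 0.013 m) or (distance between small_tin_b_crest and groove_left_inner below 0.013 m and distance between small_tin_a_crest and groove_left_outer below 0.013 m and distance between large_tin_crest and groove_right_outer below 0.013 m) or (distance between small_tin_b_crest and groove_right_inner below 0.013 m and distance between small_tin_a_crest and groove_right_outer below 0.013 m and distance between large_tin_crest and groove_left_outer below 0.013 m)) and value of joint bar between -0.06 and 0.06 rad and linear speed of each of small_tin_a, small_tin_b, large_tin below 0.06 m/s); the robot touches nothing.
It fails at once if the rod dips more than 0.25 rad (value of joint bar above 0.25 rad or value of joint bar below -0.25 rad).
It fails at once if a canister is tipped over (more than 0.8 rad) (angle between any of small_tin_a, small_tin_b, large_tin's own z axis and vertical above 0.8 rad).
It fails at once if the timer or the bell is moved by more than 30 mm (distance of any of bake_timer, counter_bell from where it was at the start of the episode above 0.03 m).
It also fails if it takes over 72 s, if anything falls off the work surface, if the arm or the gripper's body presses on something with over 40 N, if the wrist force passes 120 N, or if a joint passes its speed limit or range.

## Working session

There is one attempt and no reset: what is moved stays moved. The work goes in short steps, Python scripts to look and compute and a tool call to move; the robot and the scene stay as the last step left them, time stands still between calls to the robot, and variables do not carry over. Pictures are saved under pics/ and viewed, at most 10 in all, crops included, and the job is handed in when it is done.

Besides the shell and the picture viewer there is one more tool, called after ">>>" by a JSON object that holds its "op" and its "data". play_rows: Moves the arm, as the interface text tells. Its arguments: {"type":"object","properties":{"targets":{"type":"array"}},"required":["targets"]}

```bash
mkdir -p pics; cat > h.py <<'E'
import numpy as np, cv2
from cell import ctrl
from scipy.spatial.transform import Rotation as R
def cal(n):
    c=ctrl.calibration(n); f=200/np.tan(np.radians(c['vfov'])/2); return c,f
def world(n,depth,mask):
    c,f=cal(n); v,u=np.nonzero(mask&(depth>0)); z=depth[v,u]
    P=np.stack([(u-c['cx'])/f*z,(v-c['cy'])/f*z,z,np.ones_like(z)])
    return (np.array(c['extrinsics'])@P)[:3].T
def save(n,img): cv2.imwrite('pics/'+n+'.png',cv2.cvtColor(img,cv2.COLOR_RGB2BGR))
E
python3 - <<'E'
from h import *
s=ctrl.read_state(); print(s['clock'],s['eef_pos'],s['tool_rot'],s['width'])
ims={}
for n in('scene','top'):
    im,d=ctrl.get_image(n); np.savez(n+'.npz',im=im,d=d); save(n+'0',im); 
    c,f=cal(n); print(n,f,c['cx'],c['cy'],np.round(c['extrinsics'],3).tolist())
    for k in('rack','dock','large_tin','small_tin_a','bake_timer','counter_bell'):
        for r in ctrl.trace(n,k):
            P=world(n,d,r['pixels']); print(n,k,round(r['confidence'],2),np.round(r['bbox']),'med',np.median(P,0).round(),'lo',np.percentile(P,2,0).round(),'hi',np.percentile(P,98,0).round(), np.median(im[r['pixels']],0))
c=ctrl.calibration('wrist'); print(c)
E
```

```text
0.0 [278.2267775  586.80432905 255.41740456] [-3.13974582e+00  2.00530634e-05  2.69875581e+00] 85.45388764033027
scene 474.5264775049387 319.82988762307906 199.77493859427756 [[0.644, -0.512, 0.568, -249.517], [-0.765, -0.443, 0.468, -586.348], [0.012, -0.736, -0.677, 1009.655], [0.0, 0.0, 0.0, 1.0]]
scene rack 0.88 [286. 122. 398. 230.] med [595.  27.  20.] lo [ 542. -112.    9.] hi [660. 187. 246.] [70. 70. 70.]
scene dock 0.74 [294. 128. 401. 174.] med [600.  27. 239.] lo [ 576. -134.   -1.] hi [861. 341. 246.] [110. 101.  91.]
scene dock 0.68 [293. 200. 328. 251.] med [415.   9.  71.] lo [410. -18.   6.] hi [498.  54. 125.] [92. 73. 48.]
scene large_tin 0.95 [292. 244. 316. 287.] med [326. -61.  73.] lo [303. -84.   2.] hi [365. -15. 129.] [149.5 129.   14. ]
scene large_tin 0.74 [303. 199. 326. 245.] med [456.   2.  80.] lo [432. -10.  14.] hi [482.  44. 135.] [44. 65. 93.]
scene small_tin_a 0.83 [243. 163. 264. 194.] med [483. 288.  49.] lo [460. 268.   1.] hi [557. 379. 104.] [161.  80.  24.]
scene small_tin_a 0.82 [203. 187. 224. 215.] med [340. 308.  50.] lo [315. 285.   6.]
[... 1791 characters left out ...]
149.  145.  132.5]
top counter_bell 0.83 [376. 215. 396. 237.] med [ 422. -187.   36.] lo [ 393. -218.   16.] hi [ 452. -160.   56.] [143. 122.  84.]
top counter_bell 0.28 [303. 201. 331. 232.] med [468.  25.  20.] lo [414. -18.  -1.] hi [501.  64. 127.] [143. 122.  99.]
{'vfov': 65.70646984690485, 'cx': 318.4636980139416, 'cy': 198.7754672016865, 'mount': array([[-1.27598599e-03, -9.64763851e-01, -2.63114204e-01,
         6.65074390e+01],
       [ 9.99998998e-01, -1.06977611e-03, -9.26986795e-04,
         1.53715581e-01],
       [ 6.12850061e-04, -2.63115123e-01,  9.64764249e-01,
        -1.17046270e+02],
       [ 0.00000000e+00,  0.00000000e+00,  0.00000000e+00,
         1.00000000e+00]])}
```

```bash
python3 - <<'E'
from h import *
S=np.load('scene.npz');T=np.load('top.npz')
a=cv2.resize(S['im'][100:350,190:430],None,fx=1.65,fy=1.65*1.2,interpolation=3)
b=cv2.resize(T['im'][140:280,200:440],None,fx=1.65,fy=1.65,interpolation=3)
save('both',np.vstack([cv2.resize(S['im'][110:345,190:430],(600,588))])); save('topc',cv2.resize(T['im'][140:280,200:440],(800,467)))
def fit(P):
    c=np.median(P,0); u,s,v=np.linalg.svd(P-P.mean(0),full_matrices=False); return P.mean(0).round(1),v[0].round(3)
for n,D in(('scene',S),('top',T)):
    P=world(n,D['d'],np.ones((400,640),bool))
    m=(P[:,2]>225)&(P[:,2]<262)&(P[:,0]>500)&(P[:,0]<700)&(abs(P[:,1]-30)<200)
    Q=P[m]; c,v=fit(Q); t=(Q-c)@v; print(n,'rod',len(Q),c,v,t.min(),t.max(), (c+v*t.min()).round(),(c+v*t.max()).round(), 'ztop',np.percentile(Q[:,2],[10,50,90,98]))
    for k,(x,y,zl,zc) in dict(A=(424,156,65,110),B=(350,309,65,110),L=(457,22,90,140)).items():
        m=(P[:,2]>zl)&(P[:,2]<zc)&(np.hypot(P[:,0]-x,P[:,1]-y)<38)
        if k=='L': m&=(P[:,2]>126)
        c,v=fit(P[m][:,:2]); t=(P[m][:,:2]-c)@v
        lid=(abs(P[:,2]-(75 if k=='L' else 51))<4)&(np.hypot(P[:,0]-x,P[:,1]-y)<42)
        q=P[lid]; print(n,k,m.sum(),c,v,np.degrees(np.arctan2(v[1],v[0])).round(1),t.min().round(),t.max().round(),'mid',(c+v*(t.min()+t.max())/2).round(1),'lid',((np.percentile(q,1,0)+np.percentile(q,99,0))/2).round(1), 'ztop',P[m][:,2].max())
E
```

```text
scene rod 653 [596.6  32.3 239.6] [ 0.111 -0.994  0.   ] -179.29524326728642 170.41074043067138 [577. 211. 240.] [ 616. -137.  240.] ztop [233.25655622 239.70811778 246.18245833 250.89074366]
scene A 78 [417.8 155.9] [-0.859 -0.512] -149.2 -33.0 23.0 mid [421.7 158.2] lid [420.6 158.5  51.2] ztop 108.3198609114545
scene B 88 [345.7 315.6] [-0.953  0.302] 162.4 -30.0 29.0 mid [346.3 315.4] lid [345.1 316.1  50.9] ztop 109.28908786459601
scene L 43 [454.9  21.9] [-0.999 -0.048] -177.2 -38.0 25.0 mid [461.   22.2] lid [461.6  17.1  75.2] ztop 137.0838769519845
top rod 567 [599.4  37.1 241. ] [-0.112  0.994 -0.001] -175.98919698586874 175.33702671565175 [ 619. -138.  241.] [580. 211. 241.] ztop [235.2743317  240.90649711 247.59298354 251.05667705]
top A 48 [421.5 156.2] [-0.854 -0.52 ] -148.7 -29.0 27.0 mid [422.4 156.8] lid [422.8 157.2  50.9] ztop 109.7027691797
top B 47 [347.1 314.1] [-0.955  0.296] 162.8 -28.0 28.0 mid [346.8 314.2] lid [346.7 314.2  50.9] ztop 109.59643973319271
top L 39 [455.2  20.6] [-1.    -0.027] -178.5 -21.0 25.0 mid [453.6  20.6] lid [456.6  21.3  75.3] ztop 139.06644688037932
```

View pics/both.png

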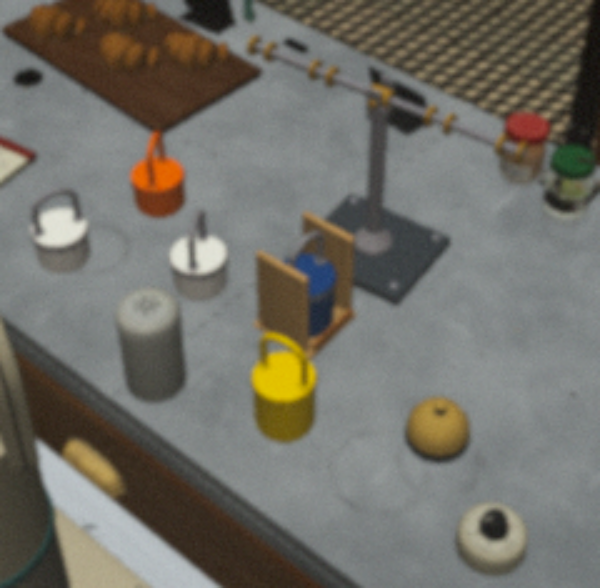

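View pics/topc.png

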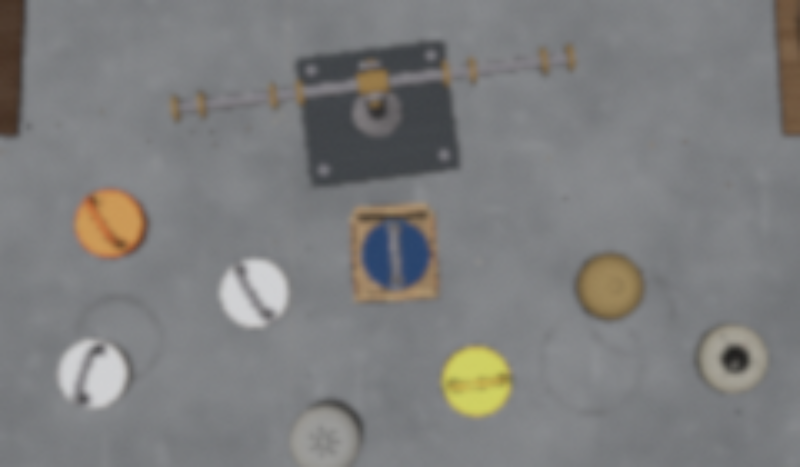

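The scene picture shows two white tins at (60,240) and (198,265), and the blue tin in the dock at (318,290). The look-alikes are the orange tin (158,185), yellow tin (285,395) and grey shaker (150,345), plus red and green jars. The top crop agrees: white at (254,292) and (93,373), blue at (397,255), and the rod running from (172,107) to (573,57). I choose the white and blue tins, and the colour is clear in the crop.

```bash
cat >> h.py <<'E'
def go(*pts):
    s=ctrl.read_state(); p=np.array(s['eef_pos']); M=R.from_euler('xyz',s['tool_rot']).as_matrix()
    psi=np.degrees(np.arctan2(M[1,0],M[0,0])); print('now',p.round(1),'psi',psi.round(2),'w',round(s['width'],1),'t',s['clock'],'gf',round(s['gripper_force'],1),'F',np.round(s['force'],1))
    for x,y,z,q in pts:
        print((x,y,z,q),'->',(M.T@(np.array([x,y,z])-p)/10).round(2),'spin',round((psi-q+180)%360-180,2))
E
python3 - <<'E'
from h import *
go((422.5,157,190,121),(422.5,157,79,121))
E
```

```text
now [278.5 587.4 256.3] psi 154.63 w 85.6 t 0.7 gf 0.0 F [ 0.4 -0.4  0.1]
(422.5, 157, 190, 121) -> [-31.45 -32.72   6.63] spin 33.63
(422.5, 157, 79, 121) -> [-31.45 -32.72  17.73] spin 33.63
```

>>> {"op": "play_rows", "data": {"targets": [[0,-31.4,-32.7,6.6,33.6],[0,-31.4,-32.7,6.6,33.6],[0,-31.4,-32.7,6.6,33.6],[0,-31.4,-32.7,6.6,33.6],[0,-31.4,-32.7,6.6,33.6],[0,-31.4,-32.7,6.6,33.6],[0,-31.4,-32.7,6.6,33.6],[0,-31.4,-32.7,6.6,33.6],[0,-31.4,-32.7,6.6,33.6],[0,-31.4,-32.7,6.6,33.6]]}}

```text
clock: 1.7
eef_pos: [423.5, 150.8, 190.1]
tool_rot: [-3.14, 0.003, 2.102]
force: [-0.5, -0.3, 0.7]
width: 85.4
gripper_force: 0.0
```

```bash
cat >> h.py <<'E'
def wristcloud():
    s=ctrl.read_state(); im,d=ctrl.get_image('wrist'); c,f=cal('wrist')
    v,u=np.mgrid[:400,:640]; dx=u-c['cx'];dy=v-c['cy'];r=np.hypot(dx,dy)+1e-9;th=r/f
    z=d.astype(float); k=np.where(th<1.4,np.tan(np.minimum(th,1.4)),np.nan)*z/r
    P=np.stack([dx*k,dy*k,z,np.ones_like(z)],-1)@np.array(c['mount']).T
    M=R.from_euler('xyz',s['tool_rot']).as_matrix()
    W=P[...,:3]@M.T+np.array(s['eef_pos']); W[(d<=0)]=np.nan
    return im,d,W,P[...,:3]
def bail(W,x,y,zl,zc,r=40):
    Q=W.reshape(-1,3); Q=Q[(Q[:,2]>zl)&(Q[:,2]<zc)&(np.hypot(Q[:,0]-x,Q[:,1]-y)<r)]
    c=Q[:,:2].mean(0); v=np.linalg.svd(Q[:,:2]-c,full_matrices=False)[2][0]; t=(Q[:,:2]-c)@v
    print('bail n',len(Q),'mid',(c+v*(t.min()+t.max())/2).round(1),'len',np.ptp(t).round(1),'dir',np.degrees(np.arctan2(v[1],v[0])).round(1),'ztop',np.percentile(Q[:,2],99).round(1))
E
python3 - <<'E'
from h import *
im,d,W,P=wristcloud(); save('w1',im)
bail(W,422,157,63,120)
Q=W.reshape(-1,3);q=Q[(abs(Q[:,2]-51)<4)&(np.hypot(Q[:,0]-422,Q[:,1]-157)<42)];print('lid',((np.nanmin(q,0)+np.nanmax(q,0))/2).round(1),np.nanmedian(q[:,2]))
go((422.5,157,79,121))
E
```

```text
bail n 984 mid [423. 160.] len 57.7 dir 31.1 ztop 105.7
lid [423.9 159.2  51. ] 49.36195490522037
now [423.3 152.5 190.2] psi 120.55 w 85.4 t 1.75 gf 0.0 F [ 0.7 -0.7 -0.8]
(422.5, 157, 79, 121) -> [ 0.45  0.17 11.12] spin -0.45
```

View pics/w1.png

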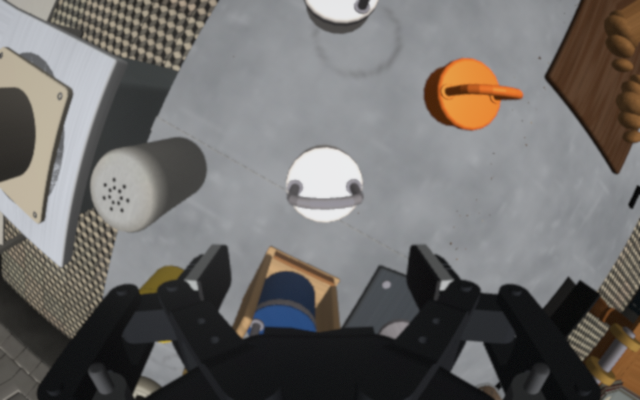

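Wrist view: the white tin's bail is at (325,195) and lies across the jaws' closing direction. The jaws are aligned with it. I go down and grip.

>>> {"op": "play_rows", "data": {"targets": [[0,0.1,0,4,0],[0,0.1,0,8,0],[0,0.1,0,11.1,0],[0,0.1,0,11.1,0],[1,0.1,0,11.1,0],[1,0.1,0,11.1,0],[1,0.1,0,11.1,0],[1,0.1,0,11.1,0],[1,0.1,0,11.1,0],[1,0.1,0,11.1,0]]}}

```text
clock: 2.75
eef_pos: [422.8, 159.2, 81.3]
tool_rot: [3.137, 0.0, 2.113]
force: [0.0, 0.9, 9.0]
width: 56.0
gripper_force: 63.0
```

```bash
python3 - <<'E'
from h import *
u=np.array([-.112,.994]); n=np.array([.994,.112]); piv=np.array([599,37])
e=piv+u*250; print(e)
go((422.5,158,250,121),(*e,250,96.4))
E
```

```text
[571.  285.5]
now [422.8 159.2  81.3] psi 121.06 w 56.0 t 2.75 gf 63.0 F [0.  0.9 9. ]
(422.5, 158, 250, 121) -> [-9.000e-02 -1.000e-02 -1.687e+01] spin 0.06
(np.float64(571.0), np.float64(285.5), 250, 96.4) -> [  3.17  19.28 -16.79] spin 24.66
```

>>> {"op": "play_rows", "data": {"targets": [[1,0,0,-3,0],[1,0,0,-8,0],[1,0,0,-13,3],[1,0.6,4,-17,10],[1,1.6,9,-17.3,17],[1,2.6,14,-17.3,24.6],[1,3,18,-17.3,24.6],[1,3.2,19.3,-17.3,24.6],[1,3.2,19.3,-17.3,24.6],[1,3.2,19.3,-17.3,24.6]]}}

```text
clock: 3.75
eef_pos: [569.5, 284.4, 252.6]
tool_rot: [-3.14, 0.001, 1.683]
force: [-0.7, 0.4, -2.0]
width: 55.8
gripper_force: 65.0
```

```bash
python3 - <<'E'
from h import *
im,d,W,P=wristcloud(); save('w2',im); np.savez('w2.npz',im=im,W=W,P=P)
go((571,285.5,250,96.4))
Q=W.reshape(-1,3)
q=Q[(Q[:,2]>228)&(Q[:,2]<256)&(Q[:,1]<225)&(Q[:,1]>-150)&(abs(Q[:,0]-599+.112*(Q[:,1]-37))<20)]
t=(q[:,:2]-[599,37])@[-.112,.994]; n=(q[:,:2]-[599,37])@[.994,.112]
for a in range(40,190,2):
    m=(t>=a)&(t<a+2)
    if m.any(): print(a,m.sum(),'z',q[m,2].max().round(1),'n',n[m].min().round(1),n[m].max().round(1),end=' | ')
E
```

```text
now [569.4 284.  252.7] psi 96.39 w 56.1 t 3.8 gf 65.0 F [ 0.4  0.  -2. ]
(571, 285.5, 250, 96.4) -> [0.13 0.18 0.27] spin -0.01
```

View pics/w2.png

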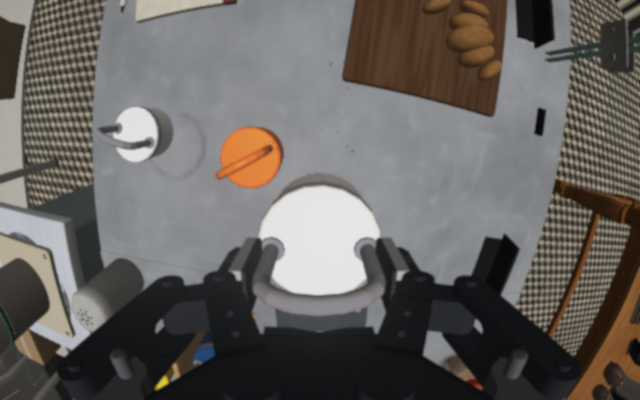

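Wrist view: the white tin is held across its legs at (265,250) and (372,250), hanging straight. The gripper hides the rod, so I'll compare bail and rod in the fixed cameras.

```bash
cat >> h.py <<'E'
U=np.array([-.112,.994]); N=np.array([.994,.112]); PV=np.array([598,36.8])
def prof(save_as=None):
    for n in('scene','top'):
        im,d=ctrl.get_image(n); P=world(n,d,np.ones((400,640),bool)); C=im[d>0].astype(int)
        t=(P[:,:2]-PV)@U; w=(P[:,:2]-PV)@N
        m=(abs(w)<22)&(abs(t)<185)&(P[:,2]>200)&(P[:,2]<285); br=m&(C[:,0]-C[:,2]>40)
        h=[ (a, int((br&(t>=a)&(t<a+4)).sum())) for a in range(-184,184,4)]
        print(n,[x for x in h if x[1]>1])
        for lo,hi in((-180,-30),(30,180)):
            k=m&(t>lo)&(t<hi)&(P[:,2]>228)&(P[:,2]<250)
            if k.sum()>20:
                z=np.polyfit(t[k],P[k,2],1); print(' arm',lo,hi,'slope',z[0].round(3),'z@0',z[1].round(1),'w',np.median(w[k]).round(1))
        if save_as: save(save_as+n,im)
        yield n,P,t,w
E
python3 - <<'E'
from h import *
D=np.load('w2.npz'); P=D['P'].reshape(-1,3); im=D['im'].reshape(-1,3)
m=(abs(P[:,1])<8)&(abs(P[:,0])<20)&(P[:,2]<-15)&(P[:,2]>-40); print('crest tool',m.sum(),np.nanmedian(P[m],0))
m=(abs(P[:,1])<33)&(abs(P[:,0])<40)&(abs(P[:,2]-28)<6); print('lid tool',np.nanmin(P[m],0),np.nanmax(P[m],0))
for n,P,t,w in prof():
    m=(abs(t-250)<25)&(abs(w)<35)&(P[:,2]>260)&(P[:,2]<290)
    m=(abs(t-250)<14)&(abs(w)<40)&(P[:,2]>240)&(P[:,2]<280)
    print(n,m.sum(),'bail t',np.median(t[m]),'w',w[m].min() if m.any() else 0, w[m].max() if m.any() else 0)
go()
E
```

```text
crest tool 880 [ 1.29978331e+00 -7.48578530e-03 -2.26969287e+01]
lid tool [-30.3558608  -32.15808423  22.00147938] [32.34258168 32.20968283 33.99643847]
scene [(-176, 3), (-172, 18), (-168, 2), (-152, 9), (-148, 8), (-88, 9), (-84, 3), (-68, 2), (-64, 14), (-60, 2), (-16, 2), (-12, 10), (-8, 9), (-4, 7), (0, 11), (8, 2), (60, 4), (64, 8), (84, 10), (88, 3), (144, 3), (148, 10), (168, 6), (172, 5)]
 arm -180 -30 slope 0.002 z@0 239.8 w -2.2
 arm 30 180 slope 0.008 z@0 238.4 w -1.5
scene 153 bail t 245.02003777877655 w -39.7728807341188 38.35247584521667
top [(-176, 2), (-172, 4), (-152, 4), (-88, 6), (-68, 2), (-64, 5), (-12, 9), (-8, 9), (-4, 8), (0, 12), (4, 8), (8, 8), (60, 5), (64, 3), (84, 6), (144, 3), (148, 2), (168, 5)]
 arm -180 -30 slope -0.012 z@0 238.9 w 1.4
 arm 30 180 slope 0.009 z@0 239.3 w 1.3
top 8 bail t 237.56556677962413 w -39.28856097219465 -31.417264904712244
now [569.6 284.  252.9] psi 96.37 w 55.9 t 3.9 gf 65.0 F [-0.1 -0.5 -1.5]
```

>>> {"op": "play_rows", "data": {"targets": [[1,0,0,0.5,0],[1,0,0,1.1,0],[1,-3,0,1.1,0],[1,-6.5,0,1.1,0],[1,-10,0,1.1,0],[1,-13.5,0,1.1,0],[1,-16,0,1.1,0],[1,-17.3,0,1.1,0],[1,-17.3,0,1.1,0],[1,-17.3,0,1.1,0]]}}

```text
clock: 4.9
eef_pos: [589.6, 114.9, 241.0]
tool_rot: [-3.141, -0.002, 1.684]
force: [1.0, 0.2, -2.1]
width: 56.1
gripper_force: 65.0
```

```bash
python3 - <<'E'
from h import *
for n,P,t,w in prof('p3'):pass
go((*(PV+75.5*U),242,96.4))
a=cv2.imread('pics/p3scene.png')[100:200,240:420];b=cv2.imread('pics/p3top.png')[130:210,230:390]
cv2.imwrite('pics/p3.png',np.vstack([cv2.resize(a,(600,333),interpolation=2),cv2.resize(b,(600,260),interpolation=2)]))
E
```

```text
scene [(-176, 5), (-172, 17), (-152, 9), (-148, 9), (-88, 11), (-84, 2), (-68, 3), (-64, 14), (-60, 2), (-12, 14), (-8, 8), (-4, 10), (0, 4), (4, 6), (60, 8), (64, 9), (144, 4), (148, 11), (168, 6), (172, 8)]
 arm -180 -30 slope 0.0 z@0 239.6 w -2.4
 arm 30 180 slope 0.004 z@0 239.0 w -2.1
top [(-172, 5), (-152, 5), (-88, 6), (-68, 2), (-64, 5), (-12, 9), (-8, 9), (-4, 8), (0, 12), (4, 8), (8, 8), (168, 5)]
 arm -180 -30 slope -0.013 z@0 238.9 w 1.4
 arm 30 180 slope 0.031 z@0 237.8 w 1.2
now [589.5 115.7 241. ] psi 96.6 w 56.2 t 5.0 gf 65.0 F [ 1.1 -0.  -1.5]
(np.float64(589.544), np.float64(111.847), 242, 96.4) -> [-0.38 -0.04 -0.1 ] spin 0.2
```

View pics/p3.png

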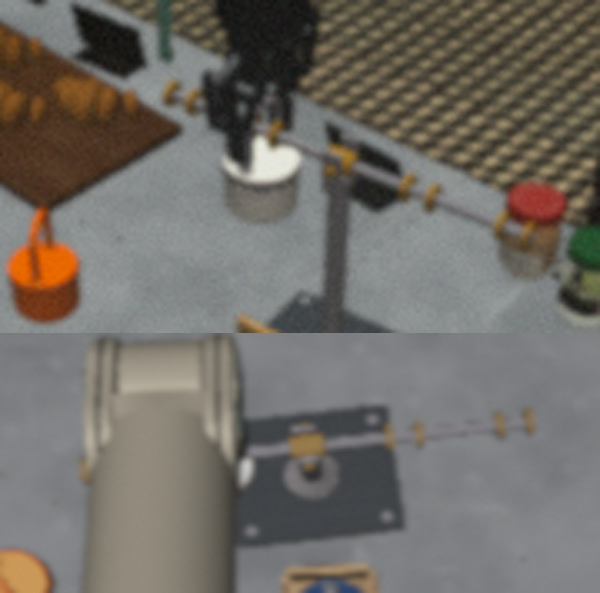

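The scene crop shows the tin threaded on the left arm with its lid at (262,160), and the rod still level. Measured y is about 4 mm outboard of target. The wrist camera should now see the rod outboard of the bail, so I'll check against the collars there.

```bash
cat >> h.py <<'E'
def collars(name=None):
    im,d,W,P=wristcloud(); C=im.astype(int)
    br=(C[...,0]-C[...,2]>40)&(abs(P[...,1])<20)&(P[...,2]<50)&(P[...,2]>-40)&(abs(P[...,0])<130)
    h=np.histogram(P[br][:,0],bins=np.arange(-130,131,2)); print('brass x',[(int(b),int(a)) for a,b in zip(*h) if a>8])
    print('brass y',np.percentile(P[br][:,1],[2,50,98]).round(1),'z',np.percentile(P[br][:,2],[2,50]).round(1))
    m=(abs(P[...,1])<6)&(abs(P[...,0])<15)&(P[...,2]<-12)&(P[...,2]>-40); print('crest',m.sum(),np.nanpercentile(P[m],[5,50,95],axis=0).round(1).tolist())
    if name: save(name,im)
E
python3 - <<'E'
from h import *
collars('w4')
go()
E
```

```text
brass x [(-14, 21), (-12, 10), (6, 159), (8, 252), (10, 348), (66, 46), (68, 288), (70, 324), (72, 52), (90, 234), (92, 299), (94, 149)]
brass y [-7.4  2.9 12.9] z [-5.7 -3.4]
crest 668 [[-2.8, -5.5, -24.4], [1.2, -0.0, -22.8], [3.2, 5.5, -19.2]]
now [589.5 115.5 241.1] psi 96.6 w 55.8 t 5.05 gf 65.0 F [ 0.3  0.4 -1.3]
```

View pics/w4.png

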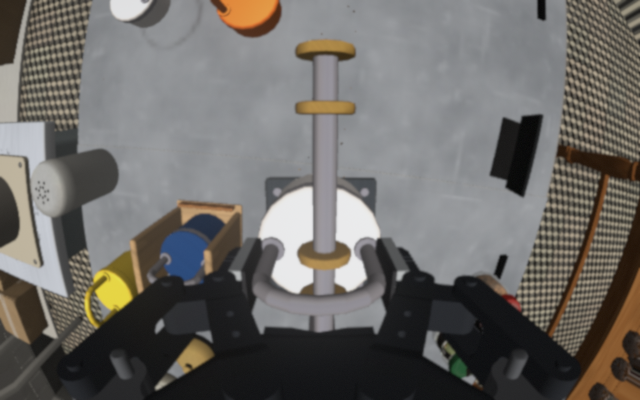

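Wrist view: the outboard collars are at (325,50), (325,106) and (325,255), and the bail lies beyond the last one, over the groove. It measures about 4 mm too far outboard, so I correct that and lower.

>>> {"op": "play_rows", "data": {"targets": [[1,-0.4,0.2,0,0],[1,-0.4,0.2,0.4,0],[1,-0.4,0.2,0.9,0],[1,-0.4,0.2,1.3,0],[1,-0.4,0.2,1.6,0],[1,-0.4,0.2,1.8,0],[1,-0.4,0.2,2.0,0],[1,-0.4,0.2,2.2,0],[1,-0.4,0.2,2.4,0],[1,-0.4,0.2,2.4,0]]}}

```text
clock: 6.05
eef_pos: [592.2, 109.6, 217.2]
tool_rot: [-3.141, -0.0, 1.683]
force: [-1.1, 0.1, 0.1]
width: 56.0
gripper_force: 65.2
```

```bash
python3 - <<'E'
from h import *
collars()
go()
E
```

```text
brass x [(-10, 169), (-8, 253), (-6, 114), (12, 102), (14, 301), (16, 345), (74, 336), (76, 378), (78, 169), (96, 162), (98, 350), (100, 239), (102, 11)]
brass y [-9.4  0.7 10.8] z [-23.6 -16.1]
crest 1716 [[-8.3, -5.1, -24.1], [1.7, 0.2, -21.7], [13.9, 5.1, -13.8]]
now [592.2 109.5 217.3] psi 96.43 w 56.0 t 6.1 gf 65.2 F [-0.9  1.   0.6]
```

>>> {"op": "play_rows", "data": {"targets": [[0.6,0,0,0,0],[0.2,0,0,0,0],[0,0,0,0,0],[0,0,0,0,0],[0,0,0,-2,0],[0,0,0,-5,0],[0,0,0,-9,0],[0,0,0,-13,0],[0,0,0,-14,0],[0,0,0,-14,0]]}}

```text
clock: 7.1
eef_pos: [593.3, 109.4, 359.3]
tool_rot: [3.137, -0.001, 1.683]
force: [-0.1, -0.3, -1.1]
width: 85.4
gripper_force: 0.0
```

```bash
python3 - <<'E'
from h import *
im,d,W,P=wristcloud(); save('w5',im)
for n,P,t,w in prof():pass
go((410,21,300,182),(457,21,250,182))
E
```

```text
scene [(-176, 2), (-172, 19), (-168, 6), (-152, 3), (-148, 15), (-88, 12), (-84, 6), (-64, 15), (-12, 11), (-8, 11), (-4, 7), (0, 8), (4, 4), (8, 2), (60, 6), (64, 10), (84, 9), (88, 6), (148, 11), (168, 7), (172, 9)]
 arm -180 -30 slope -0.041 z@0 240.9 w -2.3
 arm 30 180 slope -0.056 z@0 239.6 w -1.6
top [(-172, 5), (-148, 3), (-88, 4), (-64, 5), (-12, 8), (-8, 9), (-4, 9), (0, 11), (4, 8), (8, 8), (12, 2)]
 arm -180 -30 slope -0.056 z@0 240.4 w 0.7
 arm 30 180 slope -0.197 z@0 243.2 w 1.8
now [591.4 109.4 355.6] psi 96.43 w 85.3 t 7.25 gf 0.0 F [-0.  -0.3 -0.2]
(410, 21, 300, 182) -> [ -6.76 -19.     5.62] spin -85.57
(457, 21, 250, 182) -> [ -7.28 -14.31  10.6 ] spin -85.57
```

View pics/w5.png

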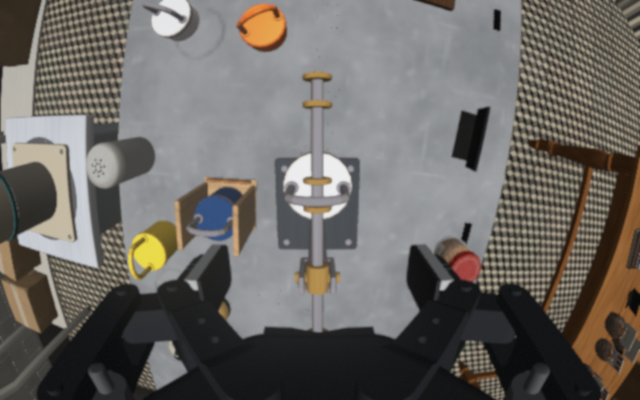

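The wrist picture shows the white tin hanging in the inner groove at (317,190) between its collars, with the rod tilted a little. Next is the blue tin.

>>> {"op": "play_rows", "data": {"targets": [[0,-2,-4,0,-8],[0,-4,-8,0,-16],[0,-6,-12,3,-24],[0,-7.3,-14.3,7,-32],[0,-7.3,-14.3,10.6,-42],[0,-7.3,-14.3,10.6,-50],[0,-7.3,-14.3,10.6,-58],[0,-7.3,-14.3,10.6,-66],[0,-7.3,-14.3,10.6,-74],[0,-7.3,-14.3,10.6,-82]]}}

```text
clock: 8.25
eef_pos: [457.2, 20.8, 249.8]
tool_rot: [-3.141, -0.003, 3.12]
force: [0.0, -0.2, -1.0]
width: 85.3
gripper_force: 0.0
```

>>> {"op": "play_rows", "data": {"targets": [[0,0,0,0,-3.6],[0,0,0,0,-3.6],[0,0,0,0,-3.6]]}}

```text
clock: 8.55
eef_pos: [457.6, 20.8, 250.4]
tool_rot: [-3.142, -0.002, -3.108]
force: [-0.3, 0.8, -0.5]
width: 85.6
gripper_force: 0.0
```

```bash
python3 - <<'E'
from h import *
im,d,W,P=wristcloud(); save('w6',im)
bail(W,457,21,112,150)
Q=W.reshape(-1,3); q=Q[(abs(Q[:,2]-123)<5)&(np.hypot(Q[:,0]-457,Q[:,1]-21)<80)]; print('dock top',np.nanpercentile(q,[1,99],axis=0).round(1))
go((457,21,124,182),(457,21,230,182))
E
```

```text
bail n 1071 mid [457.1  21.5] len 79.4 dir 1.9 ztop 135.6
dock top [[413.8 -10.7 118.4]
 [501.5  57.1 127.3]]
now [457.8  20.8 250.6] psi -178.06 w 85.3 t 8.6 gf 0.0 F [ 0.2 -1.2 -0.7]
(457, 21, 124, 182) -> [ 0.06  0.02 12.66] spin -0.06
(457, 21, 230, 182) -> [0.08 0.02 2.06] spin -0.06
```

>>> {"op": "play_rows", "data": {"targets": [[0,0,0,4,0],[0,0,0.1,8,0],[0,0,0.1,11,0],[0,0,0.1,11.9,0],[0,0,0.1,11.9,0],[1,0,0.1,11.9,0],[1,0,0.1,11.9,0],[1,0,0.1,11.9,0],[1,0,0.1,11.9,0],[1,0,0.1,11.9,0]]}}

```text
clock: 9.6
eef_pos: [458.6, 21.9, 132.8]
tool_rot: [3.141, 0.001, -3.106]
force: [0.5, -0.0, 0.7]
width: 12.3
gripper_force: 0.0
```

```bash
python3 - <<'E'
from h import *
go((457,21,285,182),(480,-110,285,186.4),(480,-110,127,186.4))
E
```

```text
now [458.6  21.9 132.8] psi -177.98 w 12.3 t 9.6 gf 0.0 F [ 0.5 -0.   0.7]
(457, 21, 285, 182) -> [  0.14  -0.08 -15.22] spin 0.02
(480, -110, 285, 186.4) -> [ -1.69 -13.25 -15.22] spin -4.38
(480, -110, 127, 186.4) -> [ -1.68 -13.26   0.58] spin -4.38
```

Still closing (12.3 mm). I hold a moment before lifting.

>>> {"op": "play_rows", "data": {"targets": [[1,0,0,0,0],[1,0,0,0,0],[1,0,0,-2,0],[1,0,0,-6,0],[1,0,0,-10,0],[1,0,0,-14,0],[1,0,0,-15.2,0],[1,0,0,-15.2,0]]}}

```text
clock: 10.4
eef_pos: [459.1, 21.9, 285.9]
tool_rot: [3.141, 0.004, -3.106]
force: [0.5, -0.0, -2.3]
width: 6.1
gripper_force: 58.9
```

>>> {"op": "play_rows", "data": {"targets": [[1,-0.5,-3,0,-1],[1,-1.1,-7,0,-3],[1,-1.5,-11,0,-4.4],[1,-1.7,-13.2,0,-4.4],[1,-1.7,-13.2,3,-4.4],[1,-1.7,-13.2,7,-4.4],[1,-1.7,-13.2,11,-4.4],[1,-1.7,-13.2,13.8,-4.4],[1,-1.7,-13.2,14.8,-4.4],[1,-1.7,-13.2,14.8,-4.4]]}}

```text
clock: 11.4
eef_pos: [478.2, -109.1, 134.3]
tool_rot: [3.14, -0.005, -3.029]
force: [0.1, 0.1, -2.8]
width: 6.4
gripper_force: 58.7
```

```bash
python3 - <<'E'
from h import *
im,d=ctrl.get_image('scene'); save('p7',cv2.resize(im[120:300,230:430],(660,594)))
go((480,-110,127,186.4))
E
```

```text
now [ 479.5 -109.4  135.7] psi -173.57 w 6.2 t 11.45 gf 58.7 F [ 0.6 -1.7 -2.9]
(480, -110, 127, 186.4) -> [-0.05 -0.07  0.87] spin 0.03
```

View pics/p7.png

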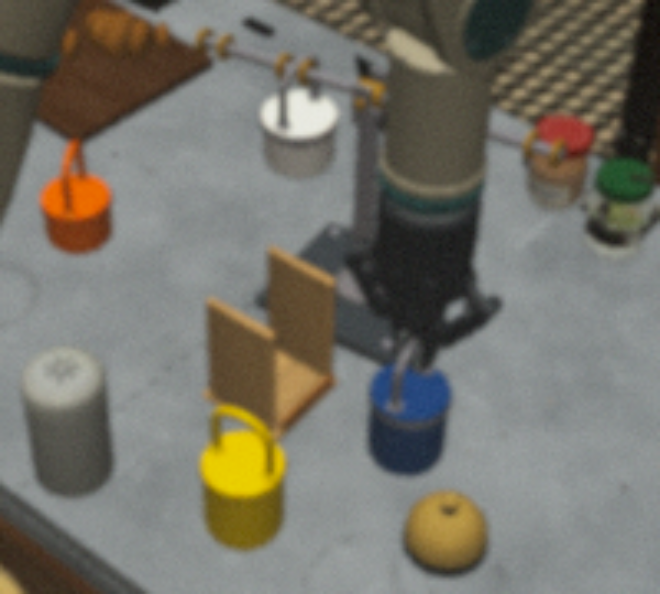

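The blue tin is held just above the counter at (410,415) in the crop, clear of the bell and the dock, with the white tin hanging at (298,130). I set it down and turn the gripper.

>>> {"op": "play_rows", "data": {"targets": [[1,0,0,0.5,0],[1,0,0,0.9,0],[1,0,0,0.9,0],[0,0,0,0.9,0],[0,0,0,0.9,0],[0,0,0,0.9,0],[0,0,0,-3,0],[0,0,0,-7,0],[0,0,0,-9,8],[0,0,0,-9,16]]}}

```text
clock: 12.45
eef_pos: [482.1, -109.9, 229.7]
tool_rot: [3.141, 0.007, 2.969]
force: [0.0, 0.2, -0.1]
width: 85.3
gripper_force: 0.0
```

>>> {"op": "play_rows", "data": {"targets": [[0,0,0,0,8],[0,0,0,0,16],[0,0,0,0,24],[0,0,0,0,32],[0,0,0,0,40],[0,0,0,0,48],[0,0,0,0,56],[0,0,0,0,64],[0,0,0,0,72],[0,0,0,0,74]]}}

```text
clock: 13.45
eef_pos: [480.1, -109.3, 226.5]
tool_rot: [3.141, 0.0, 1.681]
force: [-0.6, 0.0, 0.4]
width: 85.7
gripper_force: 0.0
```

>>> {"op": "play_rows", "data": {"targets": [[0,0,0,0,0],[0,0,0,0,0]]}}

```text
clock: 13.65
eef_pos: [480.0, -109.3, 226.4]
tool_rot: [3.141, -0.0, 1.685]
force: [0.5, 0.2, -0.3]
width: 85.7
gripper_force: 0.0
```

```bash
python3 - <<'E'
from h import *
im,d,W,P=wristcloud()
bail(W,480,-110,90,150)
go((480,-110,104,96.4))
E
```

```text
bail n 890 mid [ 478.8 -108.2] len 57.1 dir 6.3 ztop 129.7
now [ 480.  -109.4  226.4] psi 96.54 w 85.2 t 13.7 gf 0.0 F [-0.5 -0.1  0.6]
(480, -110, 104, 96.4) -> [-7.000e-02 -1.000e-02  1.224e+01] spin 0.14
```

>>> {"op": "play_rows", "data": {"targets": [[0,0.1,-0.1,4,0],[0,0.1,-0.1,8,0],[0,0.1,-0.1,11,0],[0,0.1,-0.1,12.1,0],[0,0.1,-0.1,12.1,0],[1,0.1,-0.1,12.1,0],[1,0.1,-0.1,12.1,0],[1,0.1,-0.1,12.1,0],[1,0.1,-0.1,12.1,0],[1,0.1,-0.1,12.1,0]]}}

```text
clock: 14.7
eef_pos: [479.8, -108.9, 107.2]
tool_rot: [3.138, 0.001, 1.683]
force: [-1.9, -0.1, 6.5]
width: 55.9
gripper_force: 62.1
```

```bash
python3 - <<'E'
from h import *
e=PV-250*U; print(e)
for n in('scene','top'):
    D=np.load(n+'.npz'); P=world(n,D['d'],np.ones((400,640),bool))
    m=(P[:,2]>40)&(np.hypot(P[:,0]-e[0],P[:,1]-e[1])<150)
    q=P[m]; print(n,m.sum(), [ (q[(abs(q[:,0]-x)<25)&(abs(q[:,1]-y)<25)]).max(0).round().tolist() for x in range(500,800,50) for y in range(-350,-50,50) if ((abs(q[:,0]-x)<25)&(abs(q[:,1]-y)<25)).any()])
go((480,-110,258,96.4),(490,-212,262,96.4),(*e,258,96.4))
E
```

```text
[ 626.  -211.7]
scene 132 [[624.0, -125.0, 249.0], [621.0, -76.0, 247.0], [630.0, -131.0, 239.0]]
top 111 [[624.0, -126.0, 250.0], [624.0, -77.0, 249.0], [630.0, -131.0, 250.0], [628.0, -109.0, 236.0]]
now [ 479.8 -108.9  107.2] psi 96.44 w 55.9 t 14.7 gf 62.1 F [-1.9 -0.1  6.5]
(480, -110, 258, 96.4) -> [ -0.13   0.05 -15.08] spin 0.04
(490, -212, 262, 96.4) -> [-10.37  -0.1  -15.47] spin 0.04
(np.float64(626.0), np.float64(-211.7), 258, 96.4) -> [-11.87  13.42 -15.03] spin 0.04
```

>>> {"op": "play_rows", "data": {"targets": [[1,0,0,-2,0],[1,-2,0,-6,0],[1,-5,0,-10,0],[1,-8,0,-13,0],[1,-11,0,-15.3,0],[1,-11.9,4,-15.3,0],[1,-11.9,8,-15.3,0],[1,-11.9,12,-15.3,0],[1,-11.9,13.4,-15.3,0],[1,-11.9,13.4,-15.3,0]]}}

```text
clock: 15.7
eef_pos: [627.4, -210.1, 258.3]
tool_rot: [3.14, -0.0, 1.687]
force: [-0.7, 0.6, -3.0]
width: 55.6
gripper_force: 65.2
```

```bash
python3 - <<'E'
from h import *
im,d,W,P=wristcloud()
m=(abs(P[...,1])<6)&(abs(P[...,0])<15)&(P[...,2]<-10)&(P[...,2]>-40); print('crest',m.sum(),np.nanpercentile(P[m],[5,50,95],axis=0).round(1).tolist())
for n,Q,t,w in prof():pass
go((*(PV-160*U),260,96.4))
E
```

```text
crest 668 [[-2.3, -5.5, -22.3], [1.7, -0.0, -20.9], [3.6, 5.5, -16.8]]
scene [(-176, 2), (-172, 19), (-168, 6), (-152, 4), (-148, 12), (-88, 11), (-84, 3), (-68, 2), (-64, 12), (-60, 2), (-12, 10), (-8, 12), (-4, 7), (0, 6), (4, 3), (8, 3), (60, 7), (64, 9), (84, 10), (88, 4), (144, 4), (148, 8), (168, 6), (172, 7)]
 arm -180 -30 slope -0.046 z@0 240.5 w -2.2
 arm 30 180 slope -0.055 z@0 239.4 w -1.4
top [(-172, 4), (-148, 2), (-88, 4), (-64, 6), (-12, 8), (-8, 9), (-4, 8), (0, 12), (4, 8), (8, 8), (12, 2), (64, 3), (84, 3), (148, 3), (168, 2)]
 arm -180 -30 slope -0.034 z@0 242.2 w 1.7
 arm 30 180 slope -0.057 z@0 240.1 w 1.0
now [ 623.8 -212.3  258.6] psi 96.37 w 55.7 t 15.85 gf 65.2 F [-0.8 -0.2 -2.8]
(np.float64(615.92), np.float64(-122.24), 260, 96.4) -> [ 9.04  0.22 -0.14] spin -0.03
```

>>> {"op": "play_rows", "data": {"targets": [[1,0,0.5,-0.1,0],[1,2,0.5,-0.1,0],[1,4,0.5,-0.1,0],[1,6,0.5,-0.1,0],[1,8,0.5,-0.1,0],[1,9,0.5,-0.1,0],[1,9,0.5,-0.1,0],[1,9,0.5,-0.1,0]]}}

```text
clock: 16.65
eef_pos: [620.2, -123.1, 259.7]
tool_rot: [3.141, 0.001, 1.682]
force: [-0.1, -0.8, -3.0]
width: 55.9
gripper_force: 65.2
```

```bash
python3 - <<'E'
from h import *
collars()
go((*(PV-160*U),260,96.4))
E
```

```text
brass x [(-10, 13), (-8, 201), (-6, 285), (2, 28), (12, 75), (14, 216), (16, 350), (74, 229), (76, 258), (78, 155), (96, 129), (98, 240), (100, 204), (102, 16)]
brass y [-11.6  -0.9   9.1] z [-0.4  7. ]
crest 667 [[-2.5, -5.5, -22.3], [1.7, -0.0, -20.8], [3.5, 5.5, -16.8]]
now [ 620.2 -123.6  259.7] psi 96.33 w 55.6 t 16.7 gf 65.2 F [ 0.   0.4 -3.2]
(np.float64(615.92), np.float64(-122.24), 260, 96.4) -> [ 0.18 -0.41 -0.03] spin -0.07
```

>>> {"op": "play_rows", "data": {"targets": [[1,0.3,0,0,0],[1,0.3,0,0.6,0],[1,0.3,0,1.2,0],[1,0.3,0,1.8,0],[1,0.3,0,2.2,0],[1,0.35,0,2.7,0],[1,0.35,0,3.1,0],[1,0.4,0,3.5,0],[1,0.4,0,3.9,0],[1,0.4,0,3.9,0]]}}

```text
clock: 17.7
eef_pos: [619.6, -117.7, 219.8]
tool_rot: [-3.141, -0.0, 1.683]
force: [-0.6, -0.4, -2.0]
width: 55.9
gripper_force: 65.2
```

```bash
python3 - <<'E'
from h import *
collars()
go()
E
```

```text
brass x [(-16, 48), (-14, 519), (-12, 234), (2, 12), (6, 162), (8, 278), (10, 827), (68, 435), (70, 443), (72, 134), (90, 309), (92, 436), (94, 254)]
brass y [-11.5  -1.1   9. ] z [-24.5 -19.7]
crest 2080 [[-12.9, -5.4, -21.9], [2.8, -0.4, -18.9], [13.1, 5.2, -12.9]]
now [ 619.6 -117.7  220. ] psi 96.43 w 55.9 t 17.75 gf 65.2 F [ 0.2 -1.3 -1.4]
```

>>> {"op": "play_rows", "data": {"targets": [[1,-0.2,0,0.3,0],[1,-0.2,0,0.6,0],[1,-0.2,0,0.9,0],[1,-0.2,0,1.2,0],[1,-0.2,0,1.5,0],[1,-0.2,0,1.8,0],[1,-0.2,0,2.1,0],[1,-0.2,0,2.1,0]]}}

```text
clock: 18.55
eef_pos: [619.8, -119.8, 198.8]
tool_rot: [-3.141, -0.0, 1.683]
force: [-0.8, 0.5, -0.4]
width: 55.8
gripper_force: 65.2
```

```bash
python3 - <<'E'
from h import *
collars()
go()
E
```

```text
brass x [(-14, 98), (-12, 200), (-10, 405), (8, 73), (10, 249), (12, 516), (14, 631), (16, 36), (68, 28), (70, 480), (72, 556), (74, 287), (76, 35), (92, 456), (94, 551), (96, 265)]
brass y [-11.4  -1.1   9. ] z [-37.1 -28.1]
crest 2056 [[-11.4, -5.5, -22.7], [2.8, -0.0, -19.6], [14.4, 5.3, -14.1]]
now [ 619.8 -119.9  199. ] psi 96.42 w 55.8 t 18.6 gf 65.2 F [-0.7  0.9 -0.6]
```

>>> {"op": "play_rows", "data": {"targets": [[0.7,0,0,0,0],[0.4,0,0,0,0],[0,0,0,0,0],[0,0,0,0,0],[0,0,0,0,0],[0,0,0,-2,0],[0,0,0,-5,0],[0,0,0,-10,0],[0,0,0,-15,0],[0,0,0,-15,0]]}}

```text
clock: 19.6
eef_pos: [623.3, -121.9, 357.2]
tool_rot: [3.128, 0.005, 1.683]
force: [0.2, -0.2, 0.1]
width: 85.8
gripper_force: 0.0
```

```bash
python3 - <<'E'
from h import *
im,d,W,P=wristcloud(); save('w9',im)
Q=W.reshape(-1,3); C=im.reshape(-1,3).astype(int); t=(Q[:,:2]-PV)@U; w=(Q[:,:2]-PV)@N
m=(abs(w)<16)&(abs(t)<185)&(C[:,0]-C[:,2]>40)&(Q[:,2]>180)
for a in range(-184,184,6):
    k=m&(t>=a)&(t<a+6)
    if k.sum()>20: print(a,np.median(t[k]).round(1),np.percentile(Q[k,2],95).round(1),end=' | ')
go((346.8,314.5,250,72.6),(346.8,314.5,79,72.6))
E
```

```text
-172 -167.7 211.8 | -166 -165.6 207.8 | -148 -144.4 216.0 | -142 -141.7 205.7 | -88 -84.8 228.9 | -70 -64.6 233.2 | -64 -62.1 233.3 | -16 -11.8 243.1 | -10 -7.1 244.0 | -4 -3.1 243.4 | now [ 621.8 -121.   353.5] psi 96.41 w 85.3 t 19.65 gf 0.0 F [ 0.8 -0.1  0.1]
(346.8, 314.5, 250, 72.6) -> [ 46.37 -22.54  10.04] spin 23.81
(346.8, 314.5, 79, 72.6) -> [ 46.42 -22.68  27.14] spin 23.81
```

View pics/w9.png

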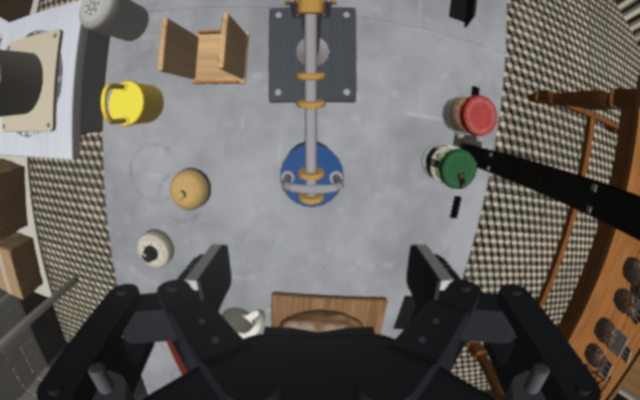

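The wrist picture shows the blue tin hanging in the right outer groove at (311,185), with tilt about 0.2 as expected. Now the second white tin.

>>> {"op": "play_rows", "data": {"targets": [[0,3,-4,0,4],[0,7,-7,0,8],[0,11,-9,2,12],[0,15,-11,3,16],[0,20,-13,5,20],[0,25,-15,7,23.8],[0,30,-17,9,23.8],[0,34,-18.5,10,23.8],[0,38,-20,10,23.8],[0,42,-21.5,10,23.8]]}}

```text
clock: 20.65
eef_pos: [357.6, 273.2, 247.8]
tool_rot: [-3.14, 0.003, 1.267]
force: [1.2, 1.4, 0.8]
width: 85.5
gripper_force: 0.0
```

```bash
python3 - <<'E'
from h import *
go((346.8,314.5,200,72.6))
E
```

```text
now [357.6 273.2 247.8] psi 72.6 w 85.5 t 20.65 gf 0.0 F [1.2 1.4 0.8]
(346.8, 314.5, 200, 72.6) -> [ 3.63 -2.26  4.77] spin -0.0
```

>>> {"op": "play_rows", "data": {"targets": [[0,2,-1.4,2,0],[0,3.6,-2.5,4.7,0],[0,3.6,-2.5,4.7,0],[0,3.6,-2.5,4.7,0],[0,3.6,-2.5,4.7,0]]}}

```text
clock: 21.15
eef_pos: [347.5, 313.0, 202.8]
tool_rot: [3.141, 0.0, 1.265]
force: [-0.7, -0.0, 0.4]
width: 85.4
gripper_force: 0.0
```

```bash
python3 - <<'E'
from h import *
im,d,W,P=wristcloud()
bail(W,347,314,63,120)
go((346.8,314.5,79,72.6))
E
```

```text
bail n 902 mid [348.2 317.7] len 57.8 dir -17.8 ztop 105.7
now [347.7 313.2 203.1] psi 72.49 w 85.7 t 21.2 gf 0.0 F [-0.1 -1.2  0.4]
(346.8, 314.5, 79, 72.6) -> [ 0.09 -0.14 12.41] spin -0.11
```

>>> {"op": "play_rows", "data": {"targets": [[0,0.3,-0.1,4,0],[0,0.3,-0.1,8,0],[0,0.3,-0.1,11,0],[0,0.3,-0.1,12.3,0],[0,0.3,-0.1,12.3,0],[1,0.3,-0.1,12.3,0],[1,0.3,-0.1,12.3,0],[1,0.3,-0.1,12.3,0],[1,0.3,-0.1,12.3,0],[1,0.3,-0.1,12.3,0]]}}

```text
clock: 22.2
eef_pos: [347.8, 317.9, 81.1]
tool_rot: [3.14, -0.003, 1.267]
force: [1.0, -0.4, 6.6]
width: 55.7
gripper_force: 62.0
```

```bash
python3 - <<'E'
from h import *
e=PV+250*U+3*N
go((347,316,290,72.6),(*e,290,96.4))
for n,P,t,w in prof():
    m=(abs(w)<12)&(abs(t-160)<16)&(P[:,2]>250); print('left end z',np.percentile(P[m,2],[50,90]).round(1))
E
```

```text
now [347.8 317.9  81.1] psi 72.61 w 55.7 t 22.2 gf 62.0 F [ 1.  -0.4  6.6]
(347, 316, 290, 72.6) -> [-1.500e-01  2.000e-02 -2.089e+01] spin 0.01
(np.float64(572.982), np.float64(285.636), 290, 96.4) -> [  3.71  22.49 -20.84] spin -23.79
scene [(-172, 8), (-168, 7), (-148, 11), (-144, 5), (-88, 11), (-68, 2), (-64, 12), (-60, 2), (-16, 3), (-12, 10), (-8, 13), (-4, 9), (0, 8), (4, 4), (8, 3), (56, 4), (60, 12), (80, 4), (84, 8), (140, 3), (144, 10), (164, 7), (168, 7)]
 arm -180 -30 slope 0.016 z@0 231.8 w -0.6
 arm 30 180 slope -0.02 z@0 246.7 w -2.7
left end z [272.2 279.7]
top [(-172, 4), (-168, 3), (-148, 7), (-88, 7), (-68, 3), (-64, 7), (-16, 3), (-12, 9), (-8, 9), (-4, 8), (0, 12), (4, 8), (8, 6), (60, 3), (80, 4), (140, 4), (144, 3), (164, 6)]
 arm -180 -30 slope 0.04 z@0 234.2 w 1.4
 arm 30 180 slope 0.057 z@0 243.9 w 0.1
left end z [274.5 280.3]
```

>>> {"op": "play_rows", "data": {"targets": [[1,0,0,-3,0],[1,0,0,-8,0],[1,0,0,-13,0],[1,0.3,3,-17,-4],[1,1,7,-19.7,-9],[1,1.8,11,-19.7,-14],[1,2.5,15,-19.7,-19],[1,3.2,19,-19.7,-23.8],[1,3.7,22.5,-19.7,-23.8],[1,3.7,22.5,-19.7,-23.8]]}}

```text
clock: 23.3
eef_pos: [577.3, 282.2, 277.2]
tool_rot: [3.136, 0.003, 1.678]
force: [0.0, -0.6, -2.1]
width: 56.0
gripper_force: 65.0
```

>>> {"op": "play_rows", "data": {"targets": [[1,0,0,0,0],[1,0,0,0,0]]}}

```text
clock: 23.5
eef_pos: [571.0, 286.2, 276.5]
tool_rot: [-3.14, -0.001, 1.684]
force: [-0.4, 0.1, -2.3]
width: 55.8
gripper_force: 65.0
```

```bash
python3 - <<'E'
from h import *
im,d,W,P=wristcloud()
m=(abs(P[...,1])<6)&(abs(P[...,0])<15)&(P[...,2]<-10)&(P[...,2]>-40); print('crest',m.sum(),np.nanpercentile(P[m],[5,50,95],axis=0).round(1).tolist())
go((*(PV+157*U+2.5*N),278,96.4))
E
```

```text
crest 687 [[-3.5, -5.5, -24.5], [1.1, -0.0, -23.0], [3.0, 5.4, -19.4]]
now [571.  286.4 276.6] psi 96.51 w 55.8 t 23.55 gf 65.0 F [-0.4  0.2 -2.2]
(np.float64(582.9010000000001), np.float64(193.138), 278, 96.4) -> [-9.4   0.13 -0.15] spin 0.11
```

>>> {"op": "play_rows", "data": {"targets": [[1,0,0.1,0,0.1],[1,-2,0.1,0,0.1],[1,-4,0.1,0,0.1],[1,-6,0.1,0,0.1],[1,-8,0.1,0,0.1],[1,-9.1,0.1,0,0.1],[1,-9.1,0.1,0,0.1],[1,-9.1,0.1,0,0.1]]}}

```text
clock: 24.35
eef_pos: [583.3, 196.6, 276.4]
tool_rot: [3.142, -0.001, 1.682]
force: [-0.5, 1.0, -1.5]
width: 56.0
gripper_force: 65.0
```

```bash
python3 - <<'E'
from h import *
collars()
go((*(PV+157*U+2.5*N),278,96.4))
E
```

```text
brass x [(-14, 158), (-12, 228), (4, 95), (6, 181), (8, 462), (10, 327), (12, 77)]
brass y [-10.6  -0.4   9.7] z [-4.9  3. ]
crest 687 [[-3.2, -5.5, -24.5], [1.0, -0.0, -23.0], [3.1, 5.4, -19.4]]
now [583.3 197.1 276.3] psi 96.43 w 55.8 t 24.4 gf 65.0 F [ 0.6  0.7 -3. ]
(np.float64(582.9010000000001), np.float64(193.138), 278, 96.4) -> [-0.39 -0.08 -0.17] spin 0.03
```

>>> {"op": "play_rows", "data": {"targets": [[1,-0.2,0,0.4,0],[1,-0.2,0,0.9,0],[1,-0.2,0,1.4,0],[1,-0.2,0,1.8,0],[1,-0.2,0,2.2,0],[1,-0.1,0,2.6,0],[1,-0.1,0,3.0,0],[1,0,0,3.4,0],[1,0,0,3.7,0],[1,0,0,3.7,0]]}}

```text
clock: 25.4
eef_pos: [583.5, 195.4, 238.9]
tool_rot: [-3.141, -0.0, 1.681]
force: [-0.8, 0.3, -1.4]
width: 55.8
gripper_force: 65.0
```

```bash
python3 - <<'E'
from h import *
collars()
go()
E
```

```text
brass x [(-14, 40), (-12, 206), (-10, 394), (8, 44), (10, 236), (12, 437), (14, 700)]
brass y [-10.4  -0.4   9.5] z [-24.8 -20.3]
crest 2141 [[-10.6, -5.4, -24.5], [2.4, -0.0, -21.8], [14.5, 5.4, -15.5]]
now [583.6 195.4 239.1] psi 96.33 w 55.8 t 25.45 gf 65.0 F [-0.1  0.5 -1.3]
```

>>> {"op": "play_rows", "data": {"targets": [[1,0.1,0,0.3,0],[1,0.1,0,0.6,0],[1,0.15,0,0.9,0],[1,0.2,0,1.2,0],[1,0.2,0,1.4,0],[1,0.2,0,1.4,0],[1,0.2,0,1.4,0],[0.7,0.2,0,1.4,0],[0.4,0.2,0,1.4,0],[0,0.2,0,1.4,0]]}}

```text
clock: 26.45
eef_pos: [583.5, 197.8, 225.4]
tool_rot: [3.141, -0.001, 1.681]
force: [0.2, 0.9, 0.5]
width: 68.9
gripper_force: 0.0
```

>>> {"op": "play_rows", "data": {"targets": [[0,0,0,0,0],[0,0,0,0,0],[0,0,0,-2,0],[0,0,0,-5,0],[0,0,0,-9,0],[0,0,0,-14,0],[0,0,0,-16,0],[0,-8,0,-16,0],[0,-8,0,-16,0],[0,-8,0,-16,0]]}}

```text
clock: 27.45
eef_pos: [592.8, 111.4, 386.4]
tool_rot: [3.14, 0.003, 1.673]
force: [-0.2, -0.7, -0.8]
width: 85.4
gripper_force: 0.0
```

```bash
python3 - <<'E'
from h import *
go()
im,d,W,P=wristcloud(); save('wA',im)
for n,P,t,w in prof('pA'):pass
a=cv2.imread('pics/pAscene.png')[110:250,220:440]
cv2.imwrite('pics/pA.png',np.vstack([cv2.resize(a,(480,305),interpolation=2),cv2.resize(cv2.imread('pics/wA.png'),(480,290))]))
E
```

```text
now [592.8 111.4 386.4] psi 95.84 w 85.4 t 27.45 gf 0.0 F [-0.2 -0.7 -0.8]
scene [(-176, 7), (-172, 13), (-168, 3), (-152, 9), (-148, 9), (-88, 11), (-84, 2), (-68, 6), (-64, 9), (-12, 10), (-8, 10), (-4, 9), (0, 5), (4, 5), (60, 6), (64, 7), (84, 8), (88, 6), (144, 3), (148, 9), (152, 2), (168, 8), (172, 3)]
 arm -180 -30 slope -0.013 z@0 237.6 w -1.6
 arm 30 180 slope 0.013 z@0 240.0 w -2.0
top [(-172, 2), (-152, 3), (-88, 5), (-68, 2), (-64, 5), (-12, 9), (-8, 9), (-4, 8), (0, 12), (4, 8), (8, 8)]
 arm -180 -30 slope -0.008 z@0 238.9 w 1.3
 arm 30 180 slope -0.009 z@0 240.7 w 0.8
```

View pics/pA.png

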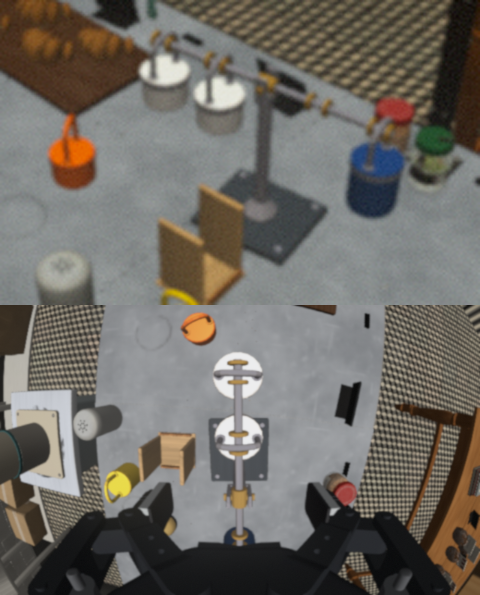

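All three tins hang in their grooves: whites at (165,80) and (220,100), blue at (375,180) in the crop. The rod is level and the gripper is clear above. I let things settle for a second and hand in.

>>> {"op": "play_rows", "data": {"targets": [[0,0,0,0,0],[0,0,0,0,0],[0,0,0,0,0],[0,0,0,0,0],[0,0,0,0,0],[0,0,0,0,0],[0,0,0,0,0],[0,0,0,0,0],[0,0,0,0,0],[0,0,0,0,0]]}}

```text
clock: 28.6
eef_pos: [592.2, 117.8, 385.3]
tool_rot: [-3.142, -0.0, 1.681]
force: [0.1, 0.2, 0.2]
width: 85.3
gripper_force: 0.0
```

```bash
python3 -c "
from cell import ctrl
print(ctrl.finish_job())"
```

```text
the job is handed in; nothing more can be done
None
```

All three canisters hang as asked: the whites in the left inner and outer grooves, the blue in the right outer. The rod measured level within about 0.015 rad, and I handed the job in at about 28.6 s; no verdict came back.

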